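# Screw down and aim a mist head at a potted fern

### The job

Screw the mist head tight, clockwise, until you feel its rubber seal start to grip, then turn it on, less than one more turn, until its orange spray face points straight at the grey pot; do not crush the seal by going a whole turn too far. Only then, with the head let go and staying as set, throw the red-knobbed tap lever fully over to the other side. Leave the pot and the other things on the table where they stand.

Things in the scene. Friction and masses are not known exactly. Their poses are not given: they have to be found in the camera images.
- manifold: Grey mist manifold, fixed to the table: a foot plate 100 x 250 x 12 mm (x, y, z of its frame; it reaches from y = -65 to +185 mm) with a short upright riser under the mist head at its origin and the tap lever at y = +150 mm. Origin: on the riser's axis, on the table top; z up. Its yaw differs from time to time by up to 0.3 rad either way.
- head: The mist head on its threaded union. Tightens clockwise seen from above; turning it draws a sealing sleeve up inside, so the head itself keeps its height and place; it stays where left. Origin: on the screw axis at the underside of its white flange (60 mm across, 8 mm thick), about 60 mm above the table; z up, x points out of the orange spray face. The thread alone takes about 0.03 N m.
- head_face (a point): Middle of the orange spray face, an upright disc 36 mm across, 52 mm out from the screw axis along the head's x and 30 mm above its origin; the white cone behind it is 42 mm across, its top 51 mm above the origin. Same axes as the head.
- head_grip (a point): Point on the screw axis inside the round blue ribbed grip cap: 40 mm diameter, from 58 to 98 mm above the head's origin, this point at 86 mm. Same axes as the head. The cap sits on a rubber bush: it twists against the head by 0.33 rad per N m and springs back when let go. An orange mark on its top shows the face's way.
- head_seal (a point): Centre of the flange's underside, above the black springy rubber seal, whose height varies unseen by about 1 mm: first touch comes 0.2 to 2.9 rad from the start. From there the turning resistance grows evenly, about 0.14 N m per rad, on top of the thread's. 0.6 rad past first touch the head is tight; 7.8 rad past it the seal is crushed.
- pot: Grey ceramic pot with a small fern, 110 mm across at the rim, 95 mm tall, leaves to about 140 mm, about 0.17 to 0.23 m from the mist head. Origin: centre of its underside, z up.
- tap (a joint): Tap lever angle in rad: 0 = shut (leans to the manifold's -x side, 0.5 rad off upright), 1.0 = fully open (leans 0.5 rad to its +x side, at a stop). Stays where it is left; about 1 N at the knob moves it.
- tap_tip (a point): Middle of the lever's red ball knob (26 mm across), 80 mm from the hinge, which lies 34 mm above the table at the manifold's x = 0, y = +150 mm and runs along the manifold's y. At rest shut the ball is about 104 mm above the table; a steel rod 10 mm thick joins it to the hinge.
- dome: Clear plastic humidity dome, 160 mm across, 124 mm tall; bystander. Origin: underside centre.
- saucer: Orange silicone plant saucer, 130 mm across, 22 mm tall; bystander. Origin: underside centre.
- scoop: Stainless steel scoop, 210 mm long along x, 35 mm tall; bystander. Origin: underside of the blade, near the handle joint.
- sprayer: Green plastic bottle, 72 mm across, 190 mm tall; bystander. Origin: underside centre.
- clay_pot: Terracotta pot, 90 mm across, 80 mm tall; bystander. Origin: underside centre.

How it is judged:
By the outcome, as a careful person would: the job done as asked, in the order asked, and still so for the second after the job is handed in, with the robot touching nothing.
It also fails if it takes over 72 s, if anything falls off the work surface, if the arm or the gripper's body presses on something with over 40 N, if the wrist force passes 120 N, or if a joint passes its speed limit or range.

### The arm

A 6-joint arm with a two-finger parallel gripper is mounted at the origin on the work surface. World frame = base frame: x ahead of the robot, y to its left, z up, the work surface at z = 0. Lengths are in m, angles in degrees, forces in N, time in s.
With the tool pointing down it reaches from about 0.3 to 0.775 m from the base axis. Payload 14.6 kg.
Tool frame: the origin (TCP) lies between the finger pads; the fingertips stand 19 mm ahead of it and the grasp point (between the pads) is the TCP; z points along the fingers, y is the line along which they close (so a half turn about z gives the same grasp; the last joint's range is limited). The gripper opens to 94 mm and grips with 3 to 60 N. Pads are 16 mm wide; open, the fingers measure 119 mm over their backs; the gripper's body (75 mm by 177 mm) begins 78 mm behind the grasp point.
Start: joints at [62.246, 17.183, 87.147, -0, 75.671, -3.816], TCP at [0.223, 0.503, 0.224] pointing down, gripper open.
Joint ranges: [-173.82, 173.82], [-45.26, 126.66], [13.44, 144.39], [-59.66, 239.66], [0, 175.72], [-146.38, 146.38]. Speed limits (degrees/s): [127.2, 127.2, 147.25, 180, 180, 180].

### API

Orientations are given as [roll, pitch, yaw] about the fixed x, y, z axes, in that order (R = Rz(yaw) Ry(pitch) Rx(roll)).
In Python, from cell import robot, viewer gives the robot as it stands.
- The arm moves only by the tool play_rows, never from a script. Its arguments are lists of equal length, an entry for each row: "dp": the shift along the tool's x, y, z scaled (see below), a list of three; "dr": the turn, a rotation vector about the tool's x, y, z scaled (see below), a list of three; "fingers": the opening, from 0 (shut) to 1 (fully open). A call has 1 to 8 rows; each row is the pose to reach, as a shift and turn from the pose commanded when the call began, along the tool's axes at that moment, turning the shorter way round; what a row does not reach only later rows make up. The controller multiplies each number of a shift by 500 mm and each number of a turn by 180 degrees. A row lasts 1/8 s, in which the tool goes at most 62.5 mm and 10.7 degrees, less where a joint would pass 70% of its speed; a pose out of reach is approached as far as the arm can. A call with a number of a shift or a turn outside -1 to 1 is refused whole. A call with a gripper value outside its range is refused whole. The fingers move at their own pace and stop on an object; "force" is the grip in N (left out, the last holds). Time passes only in rows, so rows that repeat a pose let the fingers close. It gives the time, the measured TCP pose, the force, the opening and the grip force at its end, in the units of the state.
- robot.state(): the state, without advancing time (a new reading comes with each control period).
- viewer.capture(name): name is "scene" or "top" or "wrist"; returns the picture (420x560x3 uint8, red, green, blue); there is no depth.
- viewer.camera_model(name): a dict with "K" (3x3 intrinsics, pixels), "extrinsics" (4x4, takes a point from camera to world coordinates). Camera axes: x right, y up, looking along -z (the intrinsics and any distortion apply to the point x, -y, -z); pixel columns grow to the right and rows downward; lengths in m; the calibration is good to about 2 mm. A picture is of the moment at which its call begins: read the wrist's pose just before it. camera_model takes no time and is no camera call; for the wrist camera it gives the pose at the moment of the call.
- robot.sign_off(): hands the job in; it is judged then, once.
The state is a dict: "clock": time; "joint_positions": joint angles; "joint_velocities": joint speeds; "joint_torque": joint torques, N m; "tool_pos": TCP position; "orientation": TCP orientation; "ft_force": force on the tool from outside, world axes, zero at the start; "moment": the same for the moment, N m; "grip_width": opening from 0.0 (shut) to 1.0 (fully open); "gripper_force": force on a finger pad.
Only numpy, scipy, OpenCV 4.12 (cv2) and the standard library are available. Lean on these libraries where they do the work, as an engineer would, in place of code of your own. Each camera call takes 0.05 s, during which the arm holds its last target. There are 200 camera calls.

## Working session

There is one attempt and no reset: what is moved stays moved. The work goes in short steps, Python scripts to look and compute and a tool call to move; the robot and the scene stay as the last step left them, time stands still between calls to the robot, and variables do not carry over. Pictures are saved under pics/ and viewed, at most 10 in all, crops included, and the job is handed in when it is done.

Besides the shell and the picture viewer there is one more tool, called after "Request:" as a command line: name --argument value ..., lists and objects as JSON in quotes. play_rows: Moves the arm, as the interface text tells. Its arguments: {"type":"object","properties":{"dp":{"type":"array","items":{"type":"array","items":{"type":"number"}}},"dr":{"type":"array","items":{"type":"array","items":{"type":"number"}}},"fingers":{"type":"array","items":{"type":"number"}},"force":{"type":"number"}},"required":["dp","dr","fingers"]}

```bash
mkdir -p pics; ls; python3 - <<'E'
from cell import robot, viewer
import cv2,numpy as np
np.set_printoptions(precision=4,suppress=True)
for n in ("scene","top"):
    im=viewer.capture(n); cv2.imwrite(f"pics/{n}0.png",im[:,:,::-1]); 
    m=viewer.camera_model(n); print(n,m)
print(robot.state())
E
```

```text
pics
scene {'K': array([[521.6517,   0.    , 280.188 ],
       [  0.    , 521.6517, 214.233 ],
       [  0.    ,   0.    ,   1.    ]]), 'extrinsics': array([[ 0.4231, -0.7552,  0.5007,  1.2559],
       [ 0.906 ,  0.3586, -0.2247, -0.3657],
       [-0.0099,  0.5487,  0.8359,  1.3827],
       [ 0.    ,  0.    ,  0.    ,  1.    ]])}
top {'K': array([[448.5964,   0.    , 278.2524],
       [  0.    , 448.5964, 206.3916],
       [  0.    ,   0.    ,   1.    ]]), 'extrinsics': array([[ 0.0256,  0.9961, -0.0846,  0.4112],
       [-0.9995,  0.0269,  0.0134, -0.0145],
       [ 0.0156,  0.0842,  0.9963,  1.4338],
       [ 0.    ,  0.    ,  0.    ,  1.    ]])}
{'clock': 0.1, 'joint_positions': array([62.2463, 17.2118, 87.1745, -0.0001, 75.6696, -3.8161]), 'joint_velocities': array([-0.0353, -0.1218, -0.164 ,  0.0164,  0.0491,  0.0361]), 'joint_torque': array([  0.002 , -53.2649, -35.3282,   0.071 ,   0.0236,  -0.0001]), 'tool_pos': array([0.2231, 0.5025, 0.224 ]), 'orientation': array([-179.9442,   -0.0036,  156.0624]), 'ft_force': array([-0.2203,  0.2041,  0.0979]), 'moment': array([-0.0216, -0.0255, -0.0244]), 'gripper_force': 0.0, 'grip_width': 1.0032127849681678}
```

View pics/scene0.png

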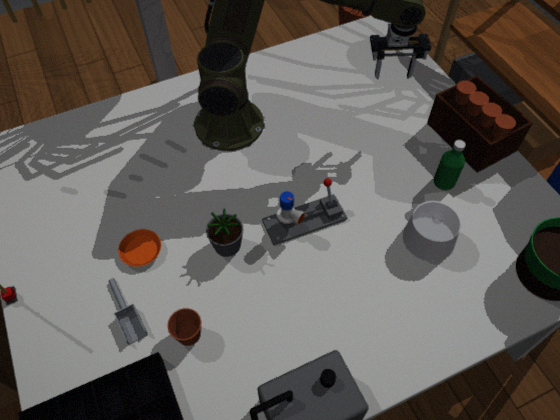

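View pics/top0.png

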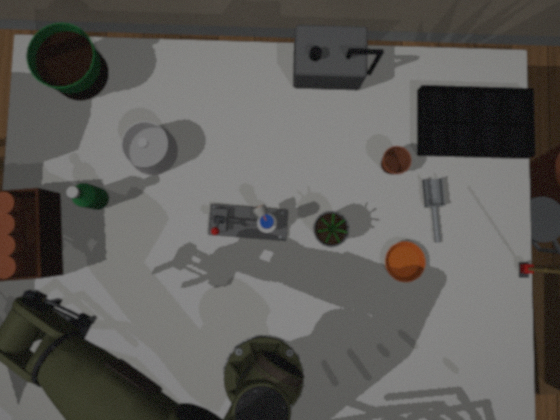

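The scene view shows the blue cap at (287,200), the red knob at (327,183) and the pot at (225,235). In the top view they are at (267,223), (215,231) and (331,229). I'll enlarge both views around the manifold.

```bash
cat > h.py <<'E'
import numpy as np, cv2
from cell import robot, viewer
np.set_printoptions(precision=4,suppress=True)
def proj(n,P,m=None):
    m=m or viewer.camera_model(n); T=np.linalg.inv(m["extrinsics"]); P=np.atleast_2d(P)
    c=P@T[:3,:3].T+T[:3,3]; c=c*[1,-1,-1]; u=c@m["K"].T; return u[:,:2]/u[:,2:]
def ray(n,uv,z,m=None):
    m=m or viewer.camera_model(n); E=m["extrinsics"]
    d=np.linalg.inv(m["K"])@[uv[0],uv[1],1]; d=E[:3,:3]@(d*[1,-1,-1]); o=E[:3,3]
    return o+d*(z-o[2])/d[2]
def blobs(im,f):
    hsv=cv2.cvtColor(im,cv2.COLOR_RGB2HSV); n,l,s,c=cv2.connectedComponentsWithStats(f(hsv).astype(np.uint8))
    return [(s[i,4],c[i].round(1),s[i,:4]) for i in range(1,n) if s[i,4]>8]
E
python3 - <<'E'
from h import *
s=cv2.imread("pics/scene0.png");t=cv2.imread("pics/top0.png")
a=cv2.resize(s[165:270,195:355],(800,525),interpolation=cv2.INTER_CUBIC)
b=cv2.resize(t[185:265,200:360],(800,400),interpolation=cv2.INTER_CUBIC)
cv2.imwrite("pics/c1.png",cv2.convertScaleAbs(a,alpha=1.4)); cv2.imwrite("pics/c2.png",cv2.convertScaleAbs(b,alpha=1.8))
for n,i in(("scene",s),("top",t)):
    r=i[:,:,::-1].copy()
    print(n,"blue",blobs(r,lambda h:(abs(h[...,0].astype(int)-115)<15)&(h[...,1]>130)&(h[...,2]>60)))
    print("red",[x for x in blobs(r,lambda h:((h[...,0]<6)|(h[...,0]>174))&(h[...,1]>170)&(h[...,2]>80))])
    print("orange",[x for x in blobs(r,lambda h:(h[...,0]>=5)&(h[...,0]<20)&(h[...,1]>150)&(h[...,2]>80))])
for uv in((267,223),): print(ray("top",uv,.158))
print(ray("top",(215,231),.104),ray("top",(331,229),.09))
print(ray("scene",(287,195),.158),ray("scene",(327,183),.104))
E
```

```text
scene blue [(np.int32(126), array([286.1, 196.8]), array([280, 191,  14,  12], dtype=int32))]
red [(np.int32(26), array([327.7, 180.9]), array([325, 179,   6,   5], dtype=int32)), (np.int32(64), array([  6.8, 292.3]), array([  1, 287,  11,  11], dtype=int32))]
orange [(np.int32(84), array([169.4,   8.7]), array([162,   0,  17,  17], dtype=int32)), (np.int32(103), array([317.1,  14.7]), array([305,   0,  26,  27], dtype=int32)), (np.int32(615), array([474.3,  19.7]), array([453,   0,  49,  37], dtype=int32)), (np.int32(65), array([551.9,   2. ]), array([544,   0,  16,   7], dtype=int32)), (np.int32(52), array([265.5,  10.5]), array([261,   3,  11,  15], dtype=int32)), (np.int32(3950), array([526.5,  50.2]), array([478,   2,  82, 111], dtype=int32)), (np.int32(28), array([348.2,   9.4]), array([344,   7,  11,   7], dtype=int32)), (np.int32(25), array([427.7,  12.2]), array([426,   7,   5,  10], dtype=int32)), (np.int32(17), array([99.6, 12.2]), array([97,  8,  6,  9], dtype=int32)), (np.int32(10), array([328.9,  12.3]), array([327,  10,   4,   5], dtype=int32)), (np.int32(27), array([2
[... 5276 characters left out ...]
[(np.int32(27), array([214.5, 230.7]), array([212, 228,   6,   6], dtype=int32)), (np.int32(57), array([526.9, 268.1]), array([523, 264,  10,   9], dtype=int32))]
orange [(np.int32(209), array([  6.5, 211.7]), array([  0, 194,  14,  39], dtype=int32)), (np.int32(339), array([  5.8, 252. ]), array([  0, 223,  15,  56], dtype=int32)), (np.int32(1059), array([404.2, 259.6]), array([386, 242,  39,  36], dtype=int32)), (np.int32(12), array([530.7, 269.6]), array([528, 267,   6,   6], dtype=int32)), (np.int32(11), array([399.3, 279.2]), array([395, 278,  10,   3], dtype=int32))]
[ 0.4713 -0.0009  0.158 ]
[0.4461 0.1526 0.104 ] [ 0.4615 -0.1925  0.09  ]
[0.4707 0.0092 0.158 ] [0.448  0.1551 0.104 ]
```

View pics/c1.png

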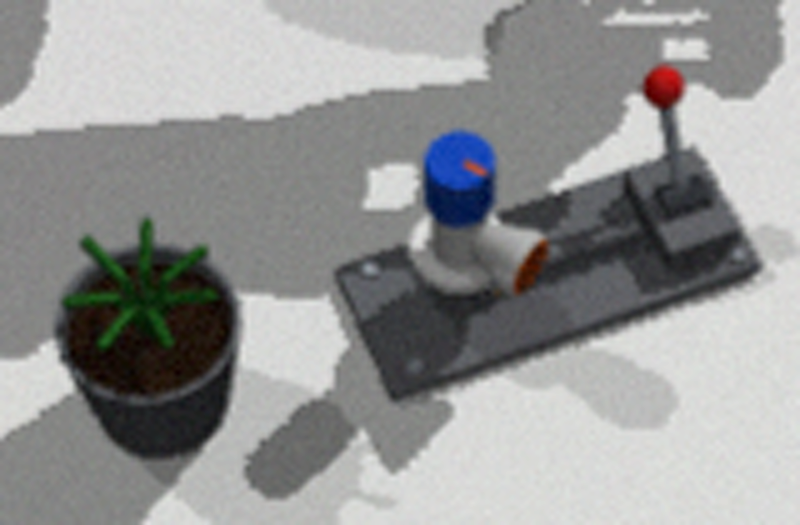

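View pics/c2.png

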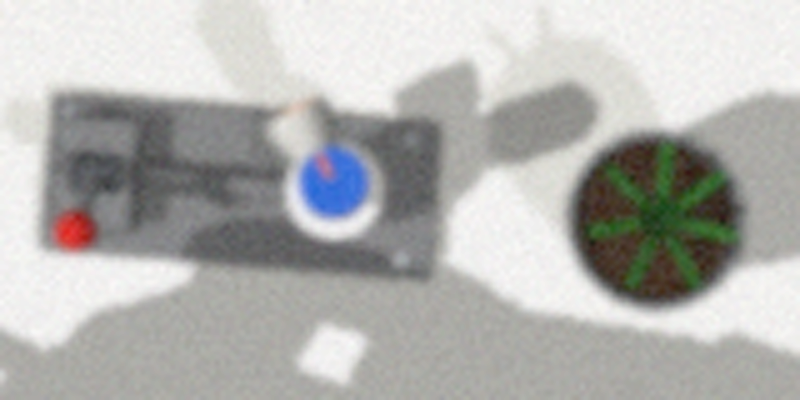

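The scene crop shows the orange face at (530,265) pointing away from the pot, the cap top at (460,158) and the pot rim at (150,320). In the top crop the face is at about (290,108), the cap at (333,180) and the pot rim centre at (657,220). Next is a joint fit.

```bash
python3 - <<'E'
from h import *
from scipy.optimize import least_squares
S=lambda l:np.array(l)/5+[195,165]-.4
T=lambda l:np.array(l)/5+[200,185]-.4
ms,mt=viewer.camera_model("scene"),viewer.camera_model("top")
# manifold frame corners: (+x,+y),( +x,-y),(-x,-y),(-x,+y)
ct=T([(52,95),(441,122),(432,278),(42,248)]); cs=S([(762,268),(395,398),(335,270),(695,150)])
kt=T([(75,230)]); ks=S([(664,87)]); bt=T([(333,181)]); bs=S([(460,158)])
C=np.array([(.05,.185,.012),(.05,-.065,.012),(-.05,-.065,.012),(-.05,.185,.012),(-.0384,.15,.1042),(0,0,.158)])
def W(p,C):
    c,s=np.cos(p[2]),np.sin(p[2]); return C@np.array([[c,-s,0],[s,c,0],[0,0,1]]).T+[p[0],p[1],0]
def f(p):
    P=W(p,C); return np.r_[(proj(0,P,mt)-np.r_[ct,kt,bt]).ravel(),(proj(0,P,ms)-np.r_[cs,ks,bs]).ravel()]
r=least_squares(f,[.47,0,0],loss="soft_l1"); p=r.x
print("manifold",p,np.degrees(p[2])); print(f(p).reshape(-1,2).round(1).tolist())
print("tip",W(p,C)[4],"open",W(p,np.array([[.0384,.15,.1042]])))
# pot
rim=least_squares(lambda q:np.r_[proj(0,[q[0],q[1],.095],mt)[0]-T([657,220]),proj(0,[q[0],q[1],.095],ms)[0]-S([150,322])],[.46,-.19]); print("pot",rim.x,rim.fun)
d=rim.x-p[:2]; print("pot bearing",np.degrees(np.arctan2(d[1],d[0])),np.hypot(*d))
def g(q):
    a=q[0]; u=np.array([np.cos(a),np.sin(a),0]); o=np.array([p[0],p[1],.06])
    return np.r_[(proj(0,o+.052*u+[0,0,.03],mt)[0]-T([292,108])),(proj(0,o+.052*u+[0,0,.03],ms)[0]-S([530,265]))]
for a0 in(0,1.5):
    h=least_squares(g,[a0]); print("face",np.degrees(h.x),h.fun)
a,b=ray(0,T([317,152]),.158,mt),ray(0,T([333,181]),.158,mt); print("mark",np.degrees(np.arctan2(*(a-b)[1::-1])))
a,b=ray(0,S([487,173]),.158,ms),ray(0,S([460,158]),.158,ms); print("mark",np.degrees(np.arctan2(*(a-b)[1::-1])))
E
```

```text
manifold [ 0.4778  0.0032 -0.0512] -2.931854485503028
[[-0.6, -0.7], [0.0, 0.0], [-0.5, 0.2], [-1.5, 0.1], [-0.4, 0.0], [-0.6, -0.1], [0.0, -0.2], [-1.0, 0.3], [-0.7, 0.2], [-0.3, -0.7], [-0.6, 0.8], [-0.4, 1.3]]
tip [0.4471 0.1549 0.1042] open [[0.5238 0.151  0.1042]]
pot [ 0.4623 -0.1894] [-0.8125  0.0604 -0.6802  0.4186]
pot bearing -94.59378171058596 0.19316519483909023
face [30.8385] [-0.531   0.5905  0.2434  1.2439]
face [30.8385] [-0.531   0.5905  0.2434  1.2439]
mark 30.43776439368335
mark 30.355313391563186
```

Request:
play_rows --dp '[[-0.871, -0.706, 0], [-0.871, -0.706, 0], [-0.871, -0.706, 0], [-0.871, -0.706, 0], [-0.871, -0.706, 0], [-0.871, -0.706, 0], [-0.871, -0.706, 0], [-0.871, -0.706, 0]]' --dr '[[0, 0, -0.41], [0, 0, -0.41], [0, 0, -0.41], [0, 0, -0.41], [0, 0, -0.41], [0, 0, -0.41], [0, 0, -0.41], [0, 0, -0.41]]' --fingers '[1, 1, 1, 1, 1, 1, 1, 1]' --force 20

```text
clock: 1.1
tool_pos: [0.4258, 0.1085, 0.2245]
orientation: [180.0, 0.0, -130.1]
ft_force: [0.1, 0.7, 0.3]
grip_width: 0.999
gripper_force: 0.0
```

Request:
play_rows --dp '[[0, 0, 0], [0, 0, 0]]' --dr '[[0, 0, 0], [0, 0, 0]]' --fingers '[1, 1]'

```text
clock: 1.35
tool_pos: [0.4252, 0.1102, 0.2243]
orientation: [180.0, -0.0, -130.6]
ft_force: [-1.3, -0.4, 0.1]
grip_width: 1.002
gripper_force: 0.0
```

```bash
cat >> h.py <<'E'
def todp(target):
    from scipy.spatial.transform import Rotation as R
    s=robot.state(); M=R.from_euler("xyz",s["orientation"],degrees=True).as_matrix()
    return M.T@(np.array(target)-s["tool_pos"])/.5
E
python3 - <<'E'
from h import *
s=robot.state();print(s["tool_pos"],s["orientation"],s["joint_positions"]); print(todp([.4778,.0032,.224]))
m=viewer.camera_model("wrist"); im=viewer.capture("wrist"); cv2.imwrite("pics/w0.png",im[:,:,::-1]); print(m["extrinsics"])
print([x for x in blobs(im,lambda h:(abs(h[...,0].astype(int)-115)<15)&(h[...,1]>130)&(h[...,2]>50)) if x[0]>50])
print(proj(0,[.4778,.0032,.158],m), proj(0,[.4623,-.1894,.095],m))
E
```

```text
[0.4252 0.1102 0.2243] [ 179.9683   -0.0174 -130.5888] [   9.7495    2.8956  103.9602    0.014    73.1778 -129.6658]
[ 0.0941 -0.2192  0.0006]
[[-0.7606 -0.6282 -0.1638  0.3772]
 [ 0.6492 -0.7355 -0.1939  0.0532]
 [ 0.0014 -0.2538  0.9672  0.3849]
 [ 0.      0.      0.      1.    ]]
[(np.int32(2728), array([141.1, 158.8]), array([108, 135,  69,  53], dtype=int32))]
[[133.8603 165.4991]] [[ 10.354  -31.3873]]
```

View pics/w0.png

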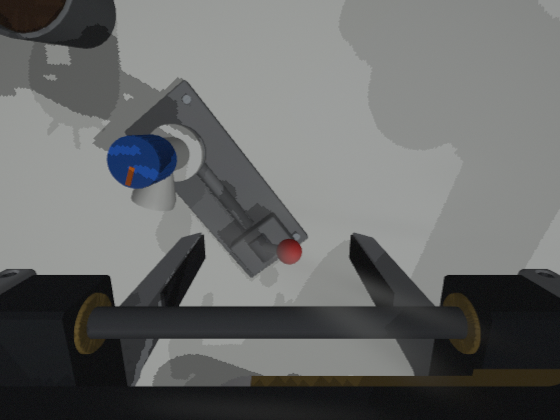

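The wrist view shows the cap-top centre at about (133,161) and the red knob at (289,251). Both are close to the prediction.

```bash
python3 - <<'E'
from h import *
m=viewer.camera_model("wrist")
print(ray(0,(133,161),.158,m),ray(0,(289,251),.104,m),proj(0,[.4471,.1549,.1042],m))
E
```

```text
[0.4758 0.001  0.158 ] [0.4458 0.154  0.104 ] [[288.579  252.4211]]
```

Request:
play_rows --dp '[[0.094, -0.219, 0], [0.094, -0.219, 0], [0.094, -0.219, 0], [0.094, -0.219, 0], [0.094, -0.219, 0]]' --dr '[[0, 0, 0], [0, 0, 0], [0, 0, 0], [0, 0, 0], [0, 0, 0]]' --fingers '[1, 1, 1, 1, 1]'

```text
clock: 2.02
tool_pos: [0.4779, 0.0047, 0.2247]
orientation: [-180.0, 0.0, -130.4]
ft_force: [0.3, 0.3, -0.6]
grip_width: 1.001
gripper_force: 0.0
```

```bash
python3 - <<'E'
from h import *
s=robot.state();print(s["tool_pos"],s["orientation"],s["joint_positions"]); print(todp([.4765,.002,.146]))
m=viewer.camera_model("wrist"); im=viewer.capture("wrist"); cv2.imwrite("pics/w1.png",im[:,:,::-1])
b=[x for x in blobs(im,lambda h:(abs(h[...,0].astype(int)-115)<15)&(h[...,1]>130)&(h[...,2]>50)) if x[0]>50];print(b)
print(proj(0,[.4778,.0032,.158],m))
E
```

```text
[0.4779 0.0047 0.2247] [-179.9976    0.0081 -130.3566] [  -3.836     7.9281   98.3975    0.0053   73.6677 -143.4808]
[ 0.0059 -0.0013  0.1573]
[(np.int32(1782), array([276.4, 217.7]), array([252, 194,  50,  49], dtype=int32))]
[[276.0885 222.729 ]]
```

View pics/w1.png

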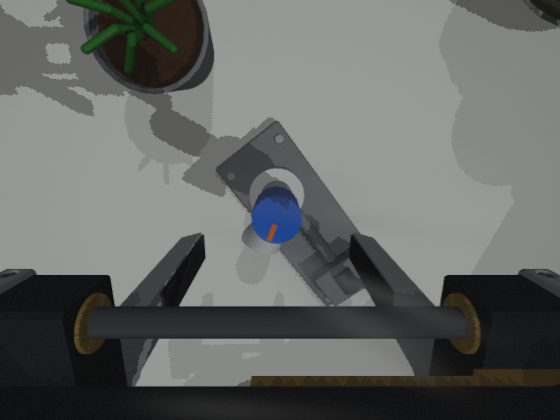

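```bash
python3 - <<'E'
from h import *
m=viewer.camera_model("wrist")
print(ray(0,(276.5,218.5),.158,m),ray(0,(147,20),.095,m),proj(0,[.4623,-.1894,.095],m)); print(todp([.4768,.0022,.146]))
for uv in ((272,241),(275,226)): print(ray(0,uv,.158,m))
E
```

```text
[0.4753 0.0005 0.158 ] [ 0.4572 -0.1951  0.095 ] [[147.7311  29.913 ]]
[ 0.0051 -0.0012  0.1574]
[0.4906 0.0129 0.158 ]
[0.4803 0.0046 0.158 ]
```

Request:
play_rows --dp '[[0.005, -0.001, 0.08], [0.005, -0.001, 0.157], [0.005, -0.001, 0.157], [0.005, -0.001, 0.157], [0.005, -0.001, 0.157], [0.005, -0.001, 0.157], [0.005, -0.001, 0.157]]' --dr '[[0, 0, 0], [0, 0, 0], [0, 0, 0], [0, 0, 0], [0, 0, 0], [0, 0, 0], [0, 0, 0]]' --fingers '[1, 1, 1, 0.6, 0.4, 0.2, 0]' --force 10

```text
clock: 2.95
tool_pos: [0.4771, 0.001, 0.1465]
orientation: [-180.0, 0.0, -130.5]
ft_force: [-0.4, -0.3, -0.7]
grip_width: 0.61
gripper_force: 0.0
```

Request:
play_rows --dp '[[0, 0, 0], [0, 0, 0], [0, 0, 0]]' --dr '[[0, 0, 0], [0, 0, 0], [0, 0, 0]]' --fingers '[0, 0, 0]'

```text
clock: 3.32
tool_pos: [0.4765, 0.0014, 0.1461]
orientation: [179.9, -0.0, -130.5]
ft_force: [-5.2, 4.3, 3.3]
grip_width: 0.428
gripper_force: 10.0
```

```bash
cat > st.py <<'E'
from h import *
from scipy.spatial.transform import Rotation as R
s=robot.state(); M=R.from_euler("xyz",s["orientation"],degrees=True).as_matrix()
print(s["clock"],s["tool_pos"],s["orientation"],"j6",s["joint_positions"][5],"f",s["ft_force"],"ftool",M.T@s["ft_force"],"m",s["moment"],s["grip_width"]*94,s["gripper_force"])
E
python3 st.py
```

```text
3.325 [0.4765 0.0014 0.1461] [ 179.9111   -0.0113 -130.4588] j6 -143.82141047593586 f [-5.1648  4.3042  3.3166] ftool [ 0.0772  6.7279 -3.3061] m [ 0.8241  0.9725 -0.0042] 40.19763988386983 9.999978840351105
```

Request:
play_rows --dp '[[0, 0.002, 0], [0, 0.002, 0], [0, 0.002, 0]]' --dr '[[0, 0, 0], [0, 0, 0], [0, 0, 0]]' --fingers '[0, 0, 0]'

```text
clock: 3.7
tool_pos: [0.4763, 0.0016, 0.1461]
orientation: [-180.0, 0.0, -130.5]
ft_force: [-1.3, 0.8, 2.8]
grip_width: 0.423
gripper_force: 10.0
```

```bash
python3 st.py
```

```text
3.7 [0.4763 0.0016 0.1461] [-179.9935    0.0045 -130.4654] j6 -143.74982400763307 f [-1.2735  0.8346  2.7837] ftool [ 0.1913  1.5102 -2.7838] m [0.1075 0.2002 0.0387] 39.789415435537755 9.997308254241943
```

Request:
play_rows --dp '[[0, 0.0006, 0], [0, 0.0006, 0], [0, 0.0006, 0], [0, 0.0006, 0], [0, 0.0006, 0], [0, 0.0006, 0], [0, 0.0006, 0], [0, 0.0006, 0]]' --dr '[[0, 0, 0.033], [0, 0, 0.067], [0, 0, 0.1], [0, 0, 0.133], [0, 0, 0.167], [0, 0, 0.2], [0, 0, 0.2], [0, 0, 0.2]]' --fingers '[0, 0, 0, 0, 0, 0, 0, 0]' --force 25

```text
clock: 4.7
tool_pos: [0.4761, 0.0018, 0.1461]
orientation: [-180.0, 0.0, -166.3]
ft_force: [-1.4, 0.2, 2.8]
grip_width: 0.421
gripper_force: 25.0
```

```bash
python3 st.py
```

```text
4.7 [0.4761 0.0018 0.1461] [-179.9907    0.0138 -166.328 ] j6 -107.86024626068462 f [-1.3846  0.2055  2.8482] ftool [ 1.2961  0.5264 -2.8486] m [-0.1565  0.039  -0.0185] 39.59055076982808 24.996909499168396
```

```bash
cat > av.py <<'E'
from h import *
import sys
A=[]
for i in range(int(sys.argv[1]) if len(sys.argv)>1 else 6):
    viewer.capture("top"); s=robot.state(); A.append(np.r_[s["moment"],s["joint_torque"][5],s["ft_force"]])
A=np.array(A); print("mean",A.mean(0),"sd",A.std(0)); print(s["clock"],s["tool_pos"],s["orientation"],"j6",s["joint_positions"][5])
E
python3 av.py
```

```text
mean [-0.1827  0.0698  0.0106 -0.0317 -0.9149 -0.0269  3.8725] sd [0.0268 0.0206 0.0373 0.0073 0.249  0.6714 0.2963]
5.0 [0.4761 0.0018 0.1461] [-179.9925    0.0106 -166.4324] j6 -107.75623722195976
```

Request:
play_rows --dp '[[0, 0, 0], [0, 0, 0], [0, 0, 0], [0, 0, 0], [0, 0, 0], [0, 0, 0], [0, 0, 0], [0, 0, 0]]' --dr '[[0, 0, 0.033], [0, 0, 0.067], [0, 0, 0.1], [0, 0, 0.133], [0, 0, 0.167], [0, 0, 0.167], [0, 0, 0.167], [0, 0, 0.167]]' --fingers '[0, 0, 0, 0, 0, 0, 0, 0]'

```text
clock: 6.0
tool_pos: [0.476, 0.0019, 0.1461]
orientation: [180.0, 0.0, 163.6]
ft_force: [-0.8, 1.6, 5.2]
grip_width: 0.42
gripper_force: 25.0
```

```bash
python3 av.py 4
```

```text
mean [ 0.1636  0.1661 -0.0065  0.0066 -0.8275  1.5577  5.1467] sd [0.035  0.02   0.0229 0.0018 0.3535 0.3838 0.1613]
6.2 [0.476  0.0019 0.1461] [179.9898   0.004  163.5923] j6 -77.78053551528143
```

Request:
play_rows --dp '[[0, 0, 0], [0, 0, 0], [0, 0, 0], [0, 0, 0], [0, 0, 0], [0, 0, 0], [0, 0, 0], [0, 0, 0]]' --dr '[[0, 0, 0.033], [0, 0, 0.067], [0, 0, 0.1], [0, 0, 0.133], [0, 0, 0.167], [0, 0, 0.167], [0, 0, 0.167], [0, 0, 0.167]]' --fingers '[0, 0, 0, 0, 0, 0, 0, 0]'

```text
clock: 7.2
tool_pos: [0.4761, 0.002, 0.1461]
orientation: [180.0, -0.0, 133.5]
ft_force: [-0.0, 2.2, 4.6]
grip_width: 0.423
gripper_force: 25.0
```

```bash
python3 av.py 4
```

```text
mean [ 0.3258  0.1784  0.08    0.0845 -0.3492  2.3391  4.8845] sd [0.0189 0.0288 0.0343 0.0001 0.4381 0.5256 0.1488]
7.4 [0.4761 0.002  0.1461] [179.9775  -0.0074 133.5377] j6 -47.725525534944936
```

Request:
play_rows --dp '[[0, 0, 0], [0, 0, 0], [0, 0, 0], [0, 0, 0], [0, 0, 0], [0, 0, 0]]' --dr '[[0, 0, 0.02], [0, 0, 0.04], [0, 0, 0.06], [0, 0, 0.083], [0, 0, 0.083], [0, 0, 0.083]]' --fingers '[0, 0, 0, 0, 0, 0]'

```text
clock: 8.15
tool_pos: [0.4761, 0.002, 0.1461]
orientation: [180.0, -0.0, 118.7]
ft_force: [0.6, 3.4, 4.4]
grip_width: 0.423
gripper_force: 25.0
```

```bash
python3 av.py 3
```

```text
mean [0.6077 0.0767 0.1204 0.1385 0.7011 3.804  5.5109] sd [0.019  0.0203 0.0138 0.0025 0.0329 0.6926 0.628 ]
8.3 [0.4761 0.0021 0.1461] [179.9708  -0.0126 118.6681] j6 -32.85548268111503
```

Request:
play_rows --dp '[[0, 0, 0], [0, 0, 0], [0, 0, 0], [0, 0, 0], [0, 0, 0], [0, 0, 0]]' --dr '[[0, 0, 0.015], [0, 0, 0.03], [0, 0, 0.04], [0, 0, 0.05], [0, 0, 0.05], [0, 0, 0.05]]' --fingers '[0, 0, 0, 0, 0, 0]'

```text
clock: 9.05
tool_pos: [0.4761, 0.0021, 0.1461]
orientation: [180.0, -0.0, 109.6]
ft_force: [0.7, 3.3, 5.3]
grip_width: 0.421
gripper_force: 25.0
```

```bash
python3 av.py 3
```

```text
mean [ 0.6981 -0.0098  0.2029  0.1859  1.1436  3.6228  5.3059] sd [0.017  0.0383 0.0297 0.0008 0.4207 0.2492 0.6346]
9.2 [0.4761 0.0021 0.1461] [179.9711  -0.0137 109.6332] j6 -23.81967740569504
```

Request:
play_rows --dp '[[0, 0, 0], [0, 0, 0], [0, 0, 0], [0, 0, 0], [0, 0, 0]]' --dr '[[0, 0, 0.015], [0, 0, 0.03], [0, 0, 0.04], [0, 0, 0.04], [0, 0, 0.04]]' --fingers '[0, 0, 0, 0, 0]'

```text
clock: 9.82
tool_pos: [0.4762, 0.002, 0.1461]
orientation: [180.0, -0.0, 102.4]
ft_force: [0.3, 5.2, 4.6]
grip_width: 0.424
gripper_force: 25.0
```

```bash
python3 av.py 3
```

```text
mean [ 0.8981 -0.0926  0.1959  0.2091  1.5872  4.8099  4.8815] sd [0.0321 0.0228 0.0058 0.0009 0.3357 0.9933 0.189 ]
9.975 [0.4762 0.002  0.1462] [179.9671  -0.0149 102.3622] j6 -16.549991090293588
```

Request:
play_rows --dp '[[0, 0, 0], [0, 0, 0], [0, 0, 0], [0, 0, 0], [0, 0, -0.1], [0, 0, -0.2], [0, 0, -0.2], [0, 0, -0.2]]' --dr '[[0, 0, 0], [0, 0, 0], [0, 0, 0], [0, 0, 0], [0, 0, 0], [0, 0, 0], [0, 0, 0], [0, 0, 0]]' --fingers '[1, 1, 1, 1, 1, 1, 1, 1]'

```text
clock: 10.98
tool_pos: [0.4757, 0.0018, 0.2452]
orientation: [-179.9, -0.0, 102.3]
ft_force: [-0.7, 0.3, -0.6]
grip_width: 0.998
gripper_force: 0.0
```

```bash
python3 - <<'E'
from h import *
s=robot.state();print(s["clock"],s["tool_pos"],s["orientation"],s["grip_width"])
m=viewer.camera_model("wrist"); im=viewer.capture("wrist"); cv2.imwrite("pics/w2.png",im[:,:,::-1])
np.savez("w2.npz",K=m["K"],E=m["extrinsics"])
E
```

```text
10.975 [0.4757 0.0018 0.2452] [-179.9429   -0.0143  102.2777] 0.998349223007207
```

View pics/w2.png

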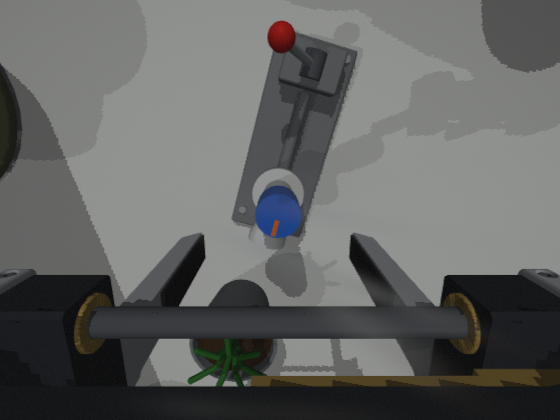

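The wrist view shows the mark at (275,228) on the cap centred at (278,211), aimed towards the pot at about (233,345). I'll measure the angle in all three cameras.

```bash
python3 - <<'E'
from h import *
def line(im,m,box,name):
    x0,y0,x1,y1=box; c=im[y0:y1,x0:x1]; h=cv2.cvtColor(c,cv2.COLOR_RGB2HSV)
    k=((h[...,0]<22)&(h[...,1]>110)&(h[...,2]>70)).astype(np.uint8)
    n,l,s,ce=cv2.connectedComponentsWithStats(k)
    if n<2: print(name,"none"); return
    i=1+np.argmax(s[1:,4]); ys,xs=np.nonzero(l==i); pts=np.array([ray(0,(x+x0,y+y0),.158,m)[:2] for x,y in zip(xs,ys)])
    u,S,v=np.linalg.svd(pts-pts.mean(0)); d=v[0]
    print(name,"mark n",len(pts),"centre",pts.mean(0),"axis deg",np.degrees(np.arctan2(d[1],d[0])),"sv",S)
m=dict(np.load("w2.npz")); m={"K":m["K"],"extrinsics":m["E"]}
line(cv2.imread("pics/w2.png")[:,:,::-1].copy(),m,(258,190,298,238),"w2")
m1=np.eye(4); 
for n,b in(("scene",(278,187,302,208)),("top",(258,212,276,232))):
    old=cv2.imread(f"pics/{n}0.png")[:,:,::-1].copy(); line(old,viewer.camera_model(n),b,n+" old")
    im=viewer.capture(n); line(im,viewer.camera_model(n),b,n+" new"); cv2.imwrite(f"pics/{n}1.png",im[:,:,::-1])
s=cv2.imread("pics/scene1.png")[170:265,200:330]; t=cv2.imread("pics/top1.png")[190:260,240:360]
cv2.imwrite("pics/c3.png",cv2.convertScaleAbs(np.vstack([cv2.resize(s,(700,512),interpolation=cv2.INTER_CUBIC)]),alpha=1.4))
cv2.imwrite("pics/c4.png",cv2.convertScaleAbs(cv2.resize(t,(780,455),interpolation=cv2.INTER_CUBIC),alpha=1.8))
E
```

```text
w2 mark n 63 centre [ 0.4758 -0.0103] axis deg -93.84511314057637 sv [0.0336 0.008 ]
scene old mark n 3 centre [0.485  0.0119] axis deg 30.725859091619075 sv [0.0048 0.0012]
scene new mark n 2 centre [ 0.4735 -0.0096] axis deg 64.57016546445199 sv [0.002 0.   ]
top old none
top new none
```

View pics/c4.png

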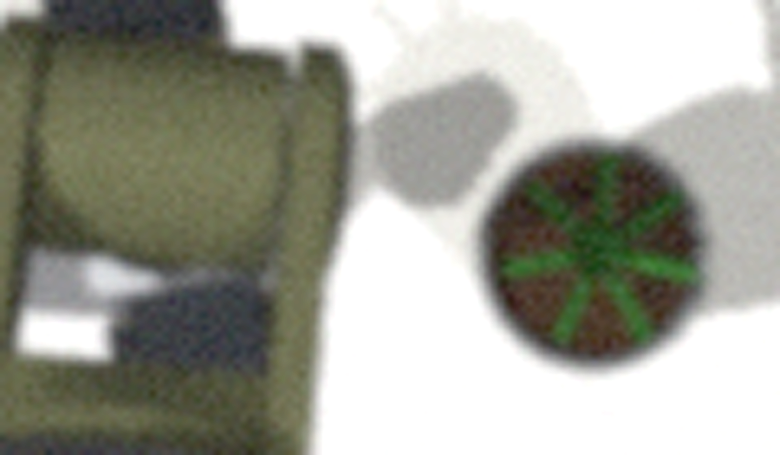

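```bash
python3 - <<'E'
from h import *
print(todp([.466,-.15,.30]))
E
```

```text
[-0.2926 -0.0836 -0.1105]
```

Request:
play_rows --dp '[[-0.05, -0.015, -0.11], [-0.15, -0.045, -0.11], [-0.25, -0.07, -0.11], [-0.292, -0.084, -0.11], [-0.292, -0.084, -0.11], [-0.292, -0.084, -0.11]]' --dr '[[0, 0, 0], [0, 0, 0], [0, 0, 0], [0, 0, 0], [0, 0, 0], [0, 0, 0]]' --fingers '[1, 1, 1, 1, 1, 1]'

```text
clock: 11.88
tool_pos: [0.466, -0.1491, 0.3006]
orientation: [-180.0, -0.0, 102.3]
ft_force: [-0.2, -0.6, 0.6]
grip_width: 0.996
gripper_force: 0.0
```

```bash
python3 - <<'E'
from h import *
m=viewer.camera_model("wrist"); im=viewer.capture("wrist"); cv2.imwrite("pics/w3.png",im[:,:,::-1])
np.savez("w3.npz",K=m["K"],E=m["extrinsics"]); print(proj(0,[[.476,.002,.158],[.462,-.1894,.095]],m))
im2=viewer.capture("top"); cv2.imwrite("pics/top2.png",im2[:,:,::-1])
b=[x for x in blobs(im,lambda h:(abs(h[...,0].astype(int)-115)<15)&(h[...,1]>130)&(h[...,2]>50)) if x[0]>50];print(b)
E
```

```text
[[322.7153  47.8575]
 [267.4657 217.8362]]
[(np.int32(1751), array([321. ,  50.4]), array([299,  25,  46,  54], dtype=int32))]
```

View pics/w3.png

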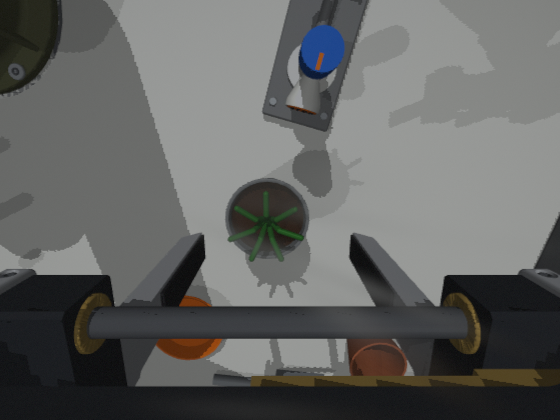

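This view shows cap top (322,47), orange face (302,109), pot rim centre (267,217). The head points close to the pot.

```bash
python3 - <<'E'
from h import *
m=dict(np.load("w3.npz")); m={"K":m["K"],"extrinsics":m["E"]}; im=cv2.imread("pics/w3.png")[:,:,::-1].copy()
h=cv2.cvtColor(im,cv2.COLOR_RGB2HSV)
def comp(box,f):
    x0,y0,x1,y1=box; k=f(h[y0:y1,x0:x1]).astype(np.uint8); n,l,s,c=cv2.connectedComponentsWithStats(k); i=1+np.argmax(s[1:,4]); ys,xs=np.nonzero(l==i); return np.c_[xs+x0,ys+y0]
org=lambda q:(q[...,0]<20)&(q[...,1]>100)&(q[...,2]>60)
mk=comp((300,25,345,77),org); fc=comp((280,95,330,120),org)
M=np.array([ray(0,p,.158,m)[:2] for p in mk]); u,S,v=np.linalg.svd(M-M.mean(0)); print("mark",len(mk),mk.mean(0),M.mean(0),np.degrees(np.arctan2(v[0,1],v[0,0])),S)
pot=ray(0,(267.5,217.5),.095,m); print("pot",pot)
# face: visible orange is disc seen edge on; its chord direction is perpendicular to the heading
F=np.array([ray(0,p,.09,m)[:2] for p in fc]); u,S,v=np.linalg.svd(F-F.mean(0)); print("face",len(fc),fc.mean(0),(fc.min(0),fc.max(0)),F.mean(0),"chord",np.degrees(np.arctan2(v[0,1],v[0,0])),S)
cap=ray(0,(322.3,47),.158,m); print("cap",cap)
# radial top disc: fit circle to blue boundary with top half
for a in((.476,.002),tuple(cap[:2])):
    d=pot[:2]-a; e=F.mean(0)-a; k=M.mean(0)-a
    print(a,"pot brg",np.degrees(np.arctan2(d[1],d[0])),"face",np.degrees(np.arctan2(e[1],e[0])),"markc",np.degrees(np.arctan2(k[1],k[0])))
# disc outline rendered for headings: compare orange mask
best=[]
from itertools import product
for a in np.arange(-100,-86,.5):
    r=np.radians(a); u=np.array([np.cos(r),np.sin(r),0]); w=np.array([-u[1],u[0],0]); c=np.array([cap[0],cap[1],.09])+.052*u
    t=np.linspace(0,2*np.pi,60); P=c+.018*(np.outer(np.cos(t),w)+np.outer(np.sin(t),[0,0,1])); uv=proj(0,P,m)
    k=np.zeros(im.shape[:2],np.uint8); cv2.fillPoly(k,[np.round(uv*16).astype(np.int32)],1,shift=4)
    o=np.zeros_like(k); o[fc[:,1],fc[:,0]]=1; best.append(((k&o).sum()/(k|o).sum(),a))
print(sorted(best)[-5:])
E
```

```text
mark 64 [319.1562  60.9844] [ 0.4756 -0.0095] -93.08560718814203 [0.0342 0.0079]
pot [ 0.4619 -0.1889  0.095 ]
face 46 [301.7391 109.0217] (array([288, 105]), array([315, 114])) [ 0.4741 -0.0495] chord -2.4975506739072877 [0.0661 0.0049]
cap [0.4754 0.0026 0.158 ]
(0.476, 0.002) pot brg -94.2084370429869 face -92.16159034432978 markc -92.1615801803603
(np.float64(0.4754411812395848), np.float64(0.002615770602424128)) pot brg -94.02867616935598 face -91.52190980041858 markc -89.41898881275328
[(np.float64(0.4574468085106383), np.float64(-91.0)), (np.float64(0.4583333333333333), np.float64(-91.5)), (np.float64(0.4583333333333333), np.float64(-90.5)), (np.float64(0.4782608695652174), np.float64(-92.0)), (np.float64(0.4835164835164835), np.float64(-92.5))]
```

Request:
play_rows --dp '[[0.1, 0.03, 0], [0.2, 0.06, 0], [0.292, 0.084, 0], [0.292, 0.084, 0.11], [0.292, 0.084, 0.2], [0.292, 0.084, 0.309], [0.292, 0.084, 0.309], [0.292, 0.084, 0.309]]' --dr '[[0, 0, 0], [0, 0, 0], [0, 0, 0], [0, 0, 0], [0, 0, 0], [0, 0, 0], [0, 0, 0], [0, 0, 0]]' --fingers '[1, 1, 1, 1, 1, 1, 1, 1]'

```text
clock: 12.98
tool_pos: [0.4769, 0.0021, 0.1486]
orientation: [179.9, 0.0, 102.3]
ft_force: [0.1, -1.3, -0.3]
grip_width: 0.999
gripper_force: 0.0
```

Request:
play_rows --dp '[[0, 0, 0], [0, 0, 0], [0, 0, 0], [0, 0, 0], [0, 0, 0], [0, 0, 0]]' --dr '[[0, 0, 0], [0, 0, 0], [0, 0, 0], [0, 0, 0], [0, 0, 0], [0, 0, 0]]' --fingers '[0.5, 0, 0, 0, 0, 0]'

```text
clock: 13.72
tool_pos: [0.4762, 0.0019, 0.1466]
orientation: [180.0, 0.0, 102.3]
ft_force: [3.5, 0.3, -2.9]
grip_width: 0.419
gripper_force: 25.0
```

```bash
python3 av.py 3; python3 st.py
```

```text
mean [ 0.0406 -0.4228 -0.01    0.0004  2.6656  0.2317 -0.6223] sd [0.0196 0.0544 0.0035 0.     0.4285 0.3197 0.2019]
13.875 [0.4762 0.0019 0.1466] [179.9701   0.005  102.2794] j6 -16.46645638116215
13.875 [0.4762 0.0019 0.1466] [179.9701   0.005  102.2794] j6 -16.46645638116215 f [ 3.2705  0.6665 -0.7502] ftool [-0.0443  3.3371  0.752 ] m [ 0.0275 -0.4951 -0.0051] 39.49280118489226 24.997510313987732
```

Request:
play_rows --dp '[[0, 0.001, 0], [0, 0.001, 0], [0, 0.001, 0], [0, 0.001, 0], [0, 0.001, 0]]' --dr '[[0, 0, 0.012], [0, 0, 0.024], [0, 0, 0.032], [0, 0, 0.032], [0, 0, 0.032]]' --fingers '[0, 0, 0, 0, 0]'

```text
clock: 14.5
tool_pos: [0.4764, 0.0019, 0.1466]
orientation: [-180.0, 0.0, 96.6]
ft_force: [-1.2, -0.2, 2.2]
grip_width: 0.424
gripper_force: 25.0
```

```bash
python3 av.py 3
```

```text
mean [-0.1598  0.5191  0.225   0.1896 -2.1041  0.0123  2.5916] sd [0.0503 0.0237 0.0266 0.0017 0.6073 0.115  0.572 ]
14.65 [0.4764 0.0019 0.1466] [-179.9864    0.0017   96.5374] j6 -10.70751312057663
```

Request:
play_rows --dp '[[0, 0, 0], [0, 0, 0], [0, 0, 0], [0, 0, 0], [0, 0, -0.1], [0, 0, -0.2], [0, 0, -0.309], [0, 0, -0.309]]' --dr '[[0, 0, 0], [0, 0, 0], [0, 0, 0], [0, 0, 0], [0, 0, 0], [0, 0, 0], [0, 0, 0], [0, 0, 0]]' --fingers '[1, 1, 1, 1, 1, 1, 1, 1]'

```text
clock: 15.65
tool_pos: [0.4775, 0.0019, 0.3048]
orientation: [179.6, 0.1, 96.5]
ft_force: [0.3, 0.2, -1.4]
grip_width: 1.003
gripper_force: 0.0
```

Request:
play_rows --dp '[[-0.1, -0.02, 0], [-0.2, -0.04, 0], [-0.3, -0.055, 0], [-0.3, -0.055, 0], [-0.3, -0.055, 0], [-0.3, -0.055, 0]]' --dr '[[0, 0, 0], [0, 0, 0], [0, 0, 0], [0, 0, 0], [0, 0, 0], [0, 0, 0]]' --fingers '[1, 1, 1, 1, 1, 1]'

```text
clock: 16.4
tool_pos: [0.4663, -0.1492, 0.3008]
orientation: [-180.0, -0.0, 96.6]
ft_force: [-0.1, 0.5, -0.3]
grip_width: 0.998
gripper_force: 0.0
```

```bash
cat > hd.py <<'E'
from h import *
m=viewer.camera_model("wrist"); im=viewer.capture("wrist"); cv2.imwrite("pics/w4.png",im[:,:,::-1]); h=cv2.cvtColor(im,cv2.COLOR_RGB2HSV)
def comp(box,f):
    x0,y0,x1,y1=box; k=f(h[y0:y1,x0:x1]).astype(np.uint8); n,l,s,c=cv2.connectedComponentsWithStats(k); i=1+np.argmax(s[1:,4]); ys,xs=np.nonzero(l==i); return np.c_[xs+x0,ys+y0]
org=lambda q:(q[...,0]<20)&(q[...,1]>100)&(q[...,2]>60)
for nm,P,z in(("mark",[.4756,-.0095,.158],.158),("face",[.473,-.0495,.09],.09)):
    c=proj(0,P,m)[0].astype(int); r=(20,10) if nm=="face" else (12,12)
    k=comp((c[0]-r[0],max(0,c[1]-r[1]),c[0]+r[0],c[1]+r[1]),org); M=np.array([ray(0,p,z,m)[:2] for p in k]); u,S,v=np.linalg.svd(M-M.mean(0))
    e=M.mean(0)-[.476,.002]; print(nm,len(k),M.mean(0),"axis",np.degrees(np.arctan2(v[0,1],v[0,0])),"bearing",np.degrees(np.arctan2(e[1],e[0])))
s=robot.state(); print(s["clock"],s["tool_pos"],s["orientation"])
E
python3 hd.py; python3 -c "
from h import *; print(todp([.40,.156,.30]))"
```

```text
mark 63 [ 0.4753 -0.0094] axis -93.75827719041146 bearing -93.34524633279172
face 45 [ 0.472  -0.0494] axis -3.1943023633936787 bearing -94.41925622699166
16.45 [ 0.4663 -0.1492  0.3009] [-179.9946   -0.0068   96.605 ]
[ 0.6217 -0.0616  0.0019]
```

Request:
play_rows --dp '[[0.622, -0.062, 0], [0.622, -0.062, 0], [0.622, -0.062, 0], [0.622, -0.062, 0], [0.622, -0.062, 0], [0.622, -0.062, 0], [0.622, -0.062, 0], [0.622, -0.062, 0]]' --dr '[[0, 0, 0.053], [0, 0, 0.053], [0, 0, 0.053], [0, 0, 0.053], [0, 0, 0.053], [0, 0, 0.053], [0, 0, 0.053], [0, 0, 0.053]]' --fingers '[0, 0, 0, 0, 0, 0, 0, 0]'

```text
clock: 17.45
tool_pos: [0.4003, 0.1543, 0.301]
orientation: [180.0, 0.0, 86.9]
ft_force: [0.5, -0.3, -0.4]
grip_width: 0.187
gripper_force: 0.0
```

```bash
python3 -c "
from h import *; print(todp([.40,.156,.102]),robot.state()['orientation'],robot.state()['grip_width'],todp([.498,.152,.102]))"
```

```text
[ 0.0033 -0.0009  0.398 ] [180.       0.0087  86.8953] 0.18725952737718954 [0.006  0.1953 0.398 ]
```

Request:
play_rows --dp '[[0, 0, 0.1], [0, 0, 0.2], [0, 0, 0.3], [0, 0, 0.397], [0, 0, 0.397], [0, 0, 0.397], [0, 0, 0.397]]' --dr '[[0, 0, 0], [0, 0, 0], [0, 0, 0], [0, 0, 0], [0, 0, 0], [0, 0, 0], [0, 0, 0]]' --fingers '[0, 0, 0, 0, 0, 0, 0]'

```text
clock: 18.32
tool_pos: [0.4011, 0.1553, 0.1044]
orientation: [179.8, -0.1, 87.0]
ft_force: [0.3, 0.4, 1.1]
grip_width: 0.002
gripper_force: 0.0
```

Request:
play_rows --dp '[[0, 0.03, 0], [0, 0.06, 0], [0, 0.09, 0], [0, 0.115, 0], [0, 0.14, 0], [0, 0.165, 0], [0, 0.18, 0], [0, 0.18, 0]]' --dr '[[0, 0, 0], [0, 0, 0], [0, 0, 0], [0, 0, 0], [0, 0, 0], [0, 0, 0], [0, 0, 0], [0, 0, 0]]' --fingers '[0, 0, 0, 0, 0, 0, 0, 0]'

```text
clock: 19.32
tool_pos: [0.4903, 0.1505, 0.1024]
orientation: [180.0, -0.0, 87.0]
ft_force: [-0.3, -0.1, -0.6]
grip_width: 0.007
gripper_force: 0.0
```

```bash
python3 st.py
```

```text
19.325 [0.4903 0.1505 0.1024] [179.9957  -0.0007  86.9689] j6 15.99950189127771 f [-0.3114 -0.063  -0.5968] ftool [-0.0794 -0.3076  0.5968] m [-0.1034  0.0685 -0.0398] 0.6437153267065185 0.0
```

Now I'll advance in small steps until the stop pushes back.

Request:
play_rows --dp '[[0, 0.006, 0], [0, 0.012, 0], [0, 0.012, 0], [0, 0.012, 0]]' --dr '[[0, 0, 0], [0, 0, 0], [0, 0, 0], [0, 0, 0]]' --fingers '[0, 0, 0, 0]'

```text
clock: 19.82
tool_pos: [0.496, 0.1502, 0.1026]
orientation: [180.0, -0.0, 87.0]
ft_force: [-0.1, -0.0, -0.3]
grip_width: 0.007
gripper_force: 0.0
```

Request:
play_rows --dp '[[0, 0.004, 0], [0, 0.008, 0], [0, 0.008, 0]]' --dr '[[0, 0, 0], [0, 0, 0], [0, 0, 0]]' --fingers '[0, 0, 0]'

```text
clock: 20.2
tool_pos: [0.4983, 0.1501, 0.1023]
orientation: [-179.7, 0.0, 87.0]
ft_force: [-15.0, 0.8, 7.5]
grip_width: 0.005
gripper_force: 7.5
```

```bash
python3 av.py 3; python3 - <<'E'
from h import *
for n,P in (("top",[.5238,.151,.1042]),("scene",[.5238,.151,.1042])):
    im=viewer.capture(n); print(n,proj(n,P),[x[:2] for x in blobs(im,lambda h:((h[...,0]<6)|(h[...,0]>174))&(h[...,1]>170)&(h[...,2]>80))])
E
```

```text
mean [  0.0298   2.6311   0.0268   0.0068 -14.973    0.4316   8.0881] sd [0.0146 0.0095 0.0237 0.0011 0.2144 0.397  0.2658]
20.35 [0.4983 0.1501 0.1023] [-179.745     0.0327   86.9949] j6 15.695096435900911
top [[216.5221 204.8343]] [(np.int32(65), array([526.3, 267.9]))]
scene [[337.7126 201.9176]] [(np.int32(9), array([335.9, 199.4])), (np.int32(69), array([  6.7, 292.4]))]
```

The lever is on its stop, with 15 N of reaction. I'll back off, rise and check.

Request:
play_rows --dp '[[0, -0.05, 0], [0, -0.1, 0], [0, -0.15, 0], [0, -0.15, -0.15], [0, -0.15, -0.3], [0, -0.15, -0.4], [0, -0.15, -0.4], [0, -0.15, -0.4]]' --dr '[[0, 0, 0], [0, 0, 0], [0, 0, 0], [0, 0, 0], [0, 0, 0], [0, 0, 0], [0, 0, 0], [0, 0, 0]]' --fingers '[0, 0, 0, 0, 0, 0, 0, 0]'

```text
clock: 21.45
tool_pos: [0.4252, 0.1539, 0.3024]
orientation: [180.0, -0.0, 87.0]
ft_force: [-0.5, -0.3, 0.0]
grip_width: 0.005
gripper_force: 0.0
```

```bash
python3 - <<'E'
from h import *
print(todp([.30,.30,.35]), robot.state()["tool_pos"])
E
```

```text
[ 0.2785 -0.2653 -0.0954] [0.4252 0.1539 0.3024]
```

Request:
play_rows --dp '[[0.28, -0.265, 0], [0.28, -0.265, 0], [0.28, -0.265, 0], [0.28, -0.265, 0], [0.28, -0.265, 0], [0.28, -0.265, 0]]' --dr '[[0, 0, 0], [0, 0, 0], [0, 0, 0], [0, 0, 0], [0, 0, 0], [0, 0, 0]]' --fingers '[0, 0, 0, 0, 0, 0]'

```text
clock: 22.2
tool_pos: [0.3008, 0.2999, 0.3018]
orientation: [-180.0, 0.1, 86.9]
ft_force: [0.9, 0.1, -0.2]
grip_width: 0.005
gripper_force: 0.0
```

```bash
python3 - <<'E'
from h import *
for n in ("top","scene"):
    im=viewer.capture(n); cv2.imwrite(f"pics/{n}9.png",im[:,:,::-1]); print(n,proj(n,[.5238,.151,.1042]),[x[:2] for x in blobs(im,lambda h:((h[...,0]<6)|(h[...,0]>174))&(h[...,1]>170)&(h[...,2]>80))])
s=cv2.imread("pics/scene9.png")[165:270,195:355]; t=cv2.imread("pics/top9.png")[185:265,200:360]
o=np.vstack([cv2.resize(s,(480,315),interpolation=cv2.INTER_CUBIC),cv2.resize(t,(480,240),interpolation=cv2.INTER_CUBIC)]); cv2.imwrite("pics/f.png",cv2.convertScaleAbs(o,alpha=1.5))
E
```

```text
top [[216.5221 204.8343]] [(np.int32(27), array([217. , 205.4])), (np.int32(62), array([526.7, 268.2]))]
scene [[337.7126 201.9176]] [(np.int32(28), array([338.5, 200. ])), (np.int32(63), array([  6.9, 292.2]))]
```

View pics/f.png

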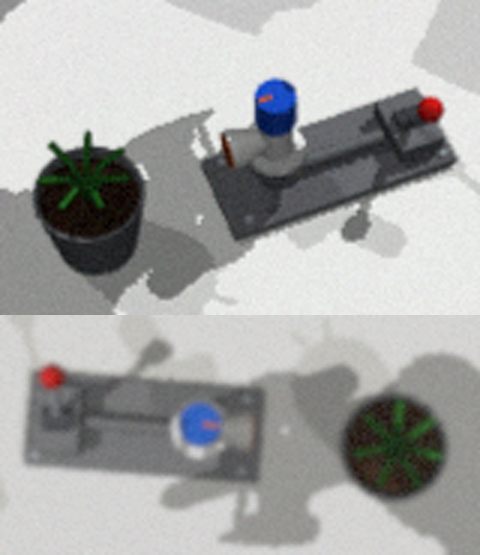

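The lever is fully over (red knob at (430,110) in the crop), the face points at the pot, and the pot hasn't moved. Handing in.

```bash
python3 -c "
from cell import robot; print(robot.sign_off())"
```

```text
the job is handed in; nothing more can be done
None
```

I screwed the mist head tight, roughly 1.1–1.3 rad past first touch by the turning torque, with its face within about 1° of the pot. I then let it go, threw the tap lever fully over to its stop and handed the job in at about 22 s; the final pictures showed the pot where it stood.

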